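# Put the lunette case away in its nest

## Robot

A 6-joint arm with a two-finger parallel gripper is mounted at the origin on the work surface. World frame = base frame: x ahead of the robot, y to its left, z up, the work surface at z = 0. Lengths are in mm, angles in rad, forces in N, time in s.
With the tool pointing down it reaches from about 350 to 850 mm from the base axis. Payload 8.1 kg.
Tool frame: the origin (TCP) lies at the very end of the fingers, on their centre line; the grasp point (between the pads) lies 19 mm behind it; z points along the fingers, y is the line along which they close (so a half turn about z gives the same grasp; the last joint's range is limited). The gripper opens to 85 mm and grips with 20 to 120 N. Pads are 22 mm wide; open, the fingers measure 114 mm over their backs; the gripper's body (76 mm by 85 mm) begins 54 mm behind the grasp point. The pads swing forward as they close: fully open they stand 13 mm farther back than shut.
Start: joints at [1.089, 0.13, 1.488, -0, 1.523, -0.085], TCP at [231.861, 553.395, 231.292] pointing down, gripper open.
Joint ranges: [-2.96, 2.96], [-0.89, 2.26], [0.02, 2.5], [-1.34, 4.48], [0, 2.73], [-2.66, 2.66]. Speed limits (rad/s): [2.39, 2.39, 2.79, 3.14, 3.14, 3.14].

## Interface

Orientations are given as [roll, pitch, yaw] about the fixed x, y, z axes, in that order (R = Rz(yaw) Ry(pitch) Rx(roll)).
In Python, from bench import ctrl gives the robot as it stands.
- The arm moves only by the shell command python3 -m handwheel 'ROWS' [FORCE]. ROWS is JSON, a list of rows, each a list of 7 numbers: the opening, from -1 (shut) to 1 (fully open), then the shift along the tool's x, y, z each as a share of 30 mm, from -1 to 1, then the turn, a rotation vector about the tool's x, y, z each as a share of 5 degrees, from -1 to 1. A call has 1 to 10 rows; each row shifts and turns the commanded pose from where the row before left it, along the tool's axes as they then stand; what a row does not reach is not made up. A row lasts 1/12 s, in which the tool goes at most 41.7 mm and 7.16 degrees, less where a joint would pass 70% of its speed; a pose out of reach is approached as far as the arm can. A call with a number of a shift or a turn outside -1 to 1 is refused whole. A call with a gripper value outside its range is refused whole. The fingers move at their own pace and stop on an object; FORCE is the grip in N (left out, the last holds). Time passes only in rows, so rows that do not move let the fingers close. It gives the time, the measured TCP pose, the force, the opening and the grip force at its end, in the units of the state.
- ctrl.sense(): the state, without advancing time (a new reading comes with each control period).
- ctrl.read_camera(name): name is "side" or "top" or "wrist"; returns the picture (384x512x3 uint8, red, green, blue); there is no depth.
- ctrl.get_calibration(name): a dict with "camera_matrix" (3x3 intrinsics, pixels), "R" (3x3) and "t" (3): a world point X has camera coordinates R X + t. Camera axes: x right, y down, z forward; pixel columns grow to the right and rows downward; lengths in mm; the calibration is good to about 2 mm. A picture is of the moment at which its call begins: read the wrist's pose just before it. get_calibration takes no time and is no camera call; for the wrist camera it gives the pose at the moment of the call.
- ctrl.close_job(): hands the job in; it is judged then, once.
The state is a dict: "t": time; "joint_pos": joint angles; "joint_velocities": joint speeds; "joint_torque": joint torques, N m; "ee_pos": TCP position; "orientation": TCP orientation; "wrist_force": force on the tool from outside, world axes, zero at the start; "ft_torque": the same for the moment, N m; "finger_gap": finger opening in mm; "finger_force": force on a finger pad.
Only numpy, scipy, OpenCV 4.12 (cv2) and the standard library are available. Lean on these libraries where they do the work, as an engineer would, in place of code of your own. Each camera call takes 0.05 s, during which the arm holds its last target. There are 200 camera calls.

## Task

The round brass lunette case has been polished in the little bench clamp: slide the clamp's jaw well open by its post, then lift the case out and seat it, upright and fully home, in the matching round recess of the wooden nest in the storage chest. Set it in by hand rather than dropping it, let go of it, leave the jaw open, and do not disturb the other things on the counter.

Things in the scene. Friction and masses are not known exactly. Their poses are not given: they have to be found in the camera images.
- clamp: Fixed bench clamp, dark steel base 110 (x) x 220 (y) x 20 mm high; origin on the counter, directly below where the case lies. The case rests on the base's top, 20 mm above the counter, between a plain fixed aluminium jaw at -y (inner face at y = -46 mm, top 46 mm above the counter) and the sliding jaw at +y.
- jaw (a joint): Sliding jaw, m: 0 = closed, 0.05 = fully open, moves along the clamp's +y; stiff (about 4 N), stays where it is left. Its 7 mm lip (underside 45.5, top 52.5 mm above the counter) overlaps the case by up to 15 mm, so the case cannot be lifted until the jaw is well open (over 30 mm).
- jaw_post (a point): Centre of the top face of the steel post on the sliding jaw, moves with the jaw: post 26 (along clamp x) x 20 (along clamp y) mm, 40 mm tall, top 92 mm above the counter.
- case: Round brass lunette case: disc 90 mm diameter, 24 mm high, foot edge bevelled 1.5 mm; on top a central upright grip bar 14 (its x) x 36 (its y) x 26 mm tall, so 50 mm high overall; about 0.35 kg. Origin at the centre of the underside, z up. Starts lying in the clamp, turned by up to 0.5 rad.
- chest: Fixed open dark wooden chest, 155 (x) x 235 (y) x 42 mm high, walls 9, floor 6 mm; origin on the counter under its centre. In it lies loose a wooden nest block 115 x 195 x 30 mm (0.9 kg, top 36 mm above the counter) with 11 mm of play each way. It is not measured: up to 9 mm off centre in x and in y. Two recesses, 16 mm deep: one round, 92 mm across, mouth bevelled 2 mm, and one 68 mm square.
- chest_round (a point): Nominal centre of the round recess's mouth, 44 mm along the chest's +y, 36 mm above the counter, as if the nest lay central in the chest. The real recess may be up to 14 mm from this point and must be found by touch or sight. With the case fully home its underside is 20 mm above the counter, and its rim stands 8 mm proud of the nest.
- bronze_cross: Bystander: bronze hand cross lying flat, 150 x 66 x 12 mm, origin under the middle of its long bar (along its x).
- votive: Bystander: ruby glass votive holder, 66 mm across, 75 mm tall, origin under its centre.
- taper_holder: Bystander: boxwood taper holder, 76 mm foot, 95 mm tall, origin under its centre.
- bell: Bystander: brass hand bell, 68 mm across, 108 mm tall, origin under its centre.
- polish_tin: Bystander: metal polish tin, 68 mm across, 75 mm tall, origin under its centre.
- cruet: Bystander: glass cruet with stopper, 60 mm across, 140 mm tall, origin under its centre.

How it is judged:
By the outcome, as a careful person would: the job done as asked, in the order asked, and still so for the second after the job is handed in, with the robot touching nothing.
It also fails if it takes over 64 s, if anything falls off the work surface, if the arm or the gripper's body presses on something with over 40 N, if the wrist force passes 120 N, or if a joint passes its speed limit or range.

## Working session

There is one attempt and no reset: what is moved stays moved. The work goes in short steps, Python scripts to look and compute and a shell command to move; the robot and the scene stay as the last step left them, time stands still between calls to the robot, and variables do not carry over. Pictures are saved under pics/ and viewed, at most 10 in all, crops included, and the job is handed in when it is done.

```bash
mkdir -p pics; python3 - <<'E'
from bench import ctrl
import cv2
for n in("top","side"):
    c=ctrl.get_calibration(n);print(n,c)
    cv2.imwrite(f"pics/{n}0.png",cv2.resize(ctrl.read_camera(n)[:,:,::-1],(768,576),interpolation=cv2.INTER_CUBIC))
print(ctrl.sense())
E
```

```text
top {'camera_matrix': array([[393.10919499,   0.        , 254.02378793],
       [  0.        , 393.10919499, 193.7226501 ],
       [  0.        ,   0.        ,   1.        ]]), 'R': array([[-0.02484098, -0.99955601, -0.01645306],
       [-0.98318492,  0.02740595, -0.18054454],
       [ 0.18091529,  0.0116915 , -0.98342919]]), 't': array([ 44.34601165, 562.58871782, 894.32665867])}
side {'camera_matrix': array([[461.54083439,   0.        , 246.41661936],
       [  0.        , 461.54083439, 192.92854939],
       [  0.        ,   0.        ,   1.        ]]), 'R': array([[-0.99951455, -0.02605246, -0.01708613],
       [-0.0041194 ,  0.65410932, -0.7563888 ],
       [ 0.03088198, -0.75595123, -0.65389911]]), 't': array([ 574.63335058,   60.00412062, 1158.12070867])}
{'t': 0.1, 'joint_pos': array([ 1.08857799e+00,  1.31094069e-01,  1.48920238e+00, -1.18685239e-05,
        1.52301572e+00, -8.54011443e-02]), 'joint_velocities': array([ 0.00135053, -0.00199392, -0.00117449,  0.00031938, -0.00013398,
       -0.00134117]), 'joint_torque': array([ 7.53635086e-04, -5.70948565e+01, -5.01944983e+01, -1.75602208e-04,
        8.14482453e-03,  7.14646058e-05]), 'ee_pos': array([231.63535137, 552.92647234, 230.32673537]), 'orientation': array([-3.13987839e+00, -1.34859291e-04,  2.74477593e+00]), 'wrist_force': array([0.22255868, 0.81204267, 0.06948432]), 'ft_torque': array([-0.03120177,  0.01622605, -0.02880999]), 'finger_force': 0.0, 'finger_gap': 85.36246256415636}
```

View pics/top0.png

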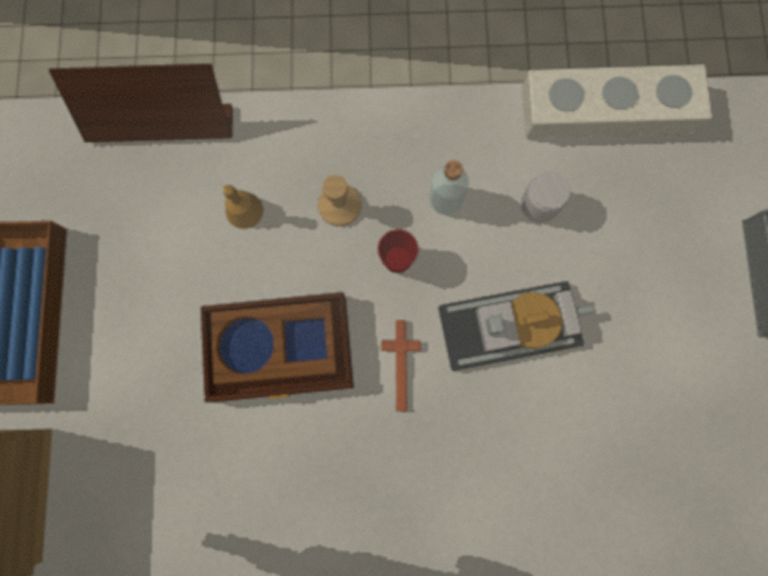

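View pics/side0.png

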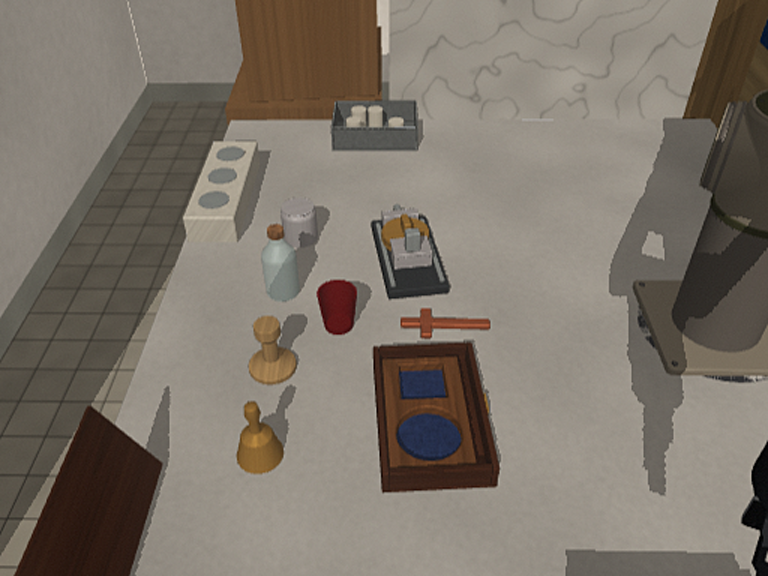

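Top view: the jaw post's top is at about (495,324), the case disc at (538,320), and the round recess at (246,345), all in 1.5x pixels. The clamp and chest both point roughly along world +y, and the bystanders are clear of the path.

```bash
cat > h.py <<'E'
import numpy as np,cv2
from bench import ctrl
from scipy.spatial.transform import Rotation as Ro
def ray(cal,uv,z):
    K,R,t=cal["camera_matrix"],cal["R"],np.array(cal["t"])
    uv=np.atleast_2d(np.asarray(uv,float))
    d=np.c_[uv,np.ones(len(uv))]@np.linalg.inv(K).T@R
    o=-R.T@t
    return o+d*((z-o[2])/d[:,2])[:,None]
def proj(cal,X):
    c=np.atleast_2d(X)@cal["R"].T+cal["t"];c=c@cal["camera_matrix"].T
    return c[:,:2]/c[:,2:]
def togo(p,yaw=None):
    "rows*30mm units needed (tool axes) to get TCP to p; yaw turn in units of 5 deg"
    s=ctrl.sense();R=Ro.from_euler('xyz',s["orientation"])
    print("ee",s["ee_pos"].round(1),"rpy",s["orientation"].round(3),"t",s["t"])
    print("shift units",(R.inv().apply(np.asarray(p)-s["ee_pos"])/30).round(3))
    if yaw is not None:
        T=Ro.from_euler('xyz',[np.pi,0,yaw]);print("turn units",np.degrees((R.inv()*T).as_rotvec()/5).round(3))
E
python3 - <<'E'
from h import *
c=ctrl.get_calibration("top")
f=lambda p,z:ray(c,np.array(p)/1.5,z)
b=f([(440,305),(570,283),(583,347),(453,369)],20);print(b.round(1),b.mean(0),np.linalg.norm(np.diff(b,axis=0),axis=1))
print("post",f((495,324),92),"case",f((538,320),44))
q=f([(202,306),(345,293),(353,385),(206,401)],42);print(q.round(1),q.mean(0),np.linalg.norm(np.diff(q,axis=0),axis=1))
print("rec",f((246,345),30))
w=ctrl.get_calibration("wrist");s=ctrl.sense();print(w["camera_matrix"],(-w["R"].T@w["t"]-s["ee_pos"]),w["R"])
m=b[0]+b[3]-b[1]-b[2];print("clamp y dir",m/np.linalg.norm(m),"yaw",np.arctan2(-m[0],m[1]))
R=Ro.from_euler('xyz',s["orientation"]).as_matrix();print(R)
E
```

```text
[[ 542.5  -66.7   20. ]
 [ 573.4 -282.8   20. ]
 [ 467.3 -295.1   20. ]
 [ 437.3  -83.2   20. ]] [ 505.142404   -181.94036557   20.        ] [218.34047449 106.80627254 214.01486465]
post [[ 499.90334573 -142.16731629   92.        ]] case [[ 510.27399293 -219.58669712   44.        ]]
[[548.  320.4  42. ]
 [563.   88.1  42. ]
 [415.4  77.5  42. ]
 [396.3 309.5  42. ]] [480.66342236 198.90222346  42.        ] [232.77588233 147.99610335 232.75124413]
rec [[484.02217674 250.71321964  30.        ]]
[[278.22597032   0.         254.72958564]
 [  0.         278.22597032 187.46631592]
 [  0.           0.           1.        ]] [-61.65066083  26.91403277 141.76311969] [[ 3.86660076e-01  9.22221987e-01 -7.70006938e-04]
 [ 8.89646497e-01 -3.72781933e-01  2.63747495e-01]
 [ 2.42946694e-01 -1.02665660e-01 -9.64591450e-01]]
clamp y dir [-0.14077439  0.9900417   0.        ] yaw 0.14124354737688405
[[-9.22295941e-01  3.86483606e-01 -7.86914337e-04]
 [ 3.86484383e-01  9.22294684e-01 -1.52893321e-03]
 [ 1.34859290e-04 -1.71425899e-03 -9.99998522e-01]]
```

```bash
python3 -m handwheel '[[1,-0.97,-0.5,0,0,0,0],[1,-0.97,-0.5,0,0,0,0],[1,-0.97,-0.5,0,0,0,0],[1,-0.97,-0.5,0,0,0,0],[1,-0.97,-0.5,0,0,0,0],[1,-0.97,-0.5,0,0,0,0],[1,-0.97,-0.5,0,0,0,0],[1,-0.97,-0.5,0,0,0,0],[1,-0.97,-0.5,0,0,0,0],[1,-0.97,-0.5,0,0,0,0]]'
python3 -m handwheel '[[1,-0.97,-0.5,0,0,0,0],[1,-0.97,-0.5,0,0,0,0],[1,0,0,0,0,0,1],[1,0,0,0,0,0,1],[1,0,0,0,0,0,1],[1,0,0,0,0,0,1],[1,0,0,0,0,0,1],[1,0,0,0,0,0,1],[1,0,0,0,0,0,1],[1,0,0,0,0,0,1]]'
python3 -m handwheel '[[1,0,0,0,0,0,1],[1,0,0,0,0,0,1],[1,0,0,0,0,0,1],[1,0,0,0,0,0,0.8],[1,0,0,0,0,0,0],[1,0,0,0,0,0,0]]'
python3 - <<'E'
from h import *
togo([484,251,230],1.712)
im=ctrl.read_camera("wrist");c=ctrl.get_calibration("wrist");np.savez("rec.npz",K=c["camera_matrix"],R=c["R"],t=c["t"],im=im)
cv2.imwrite("pics/w1.png",cv2.resize(im[:,:,::-1],(768,576),interpolation=cv2.INTER_CUBIC))
E
```

```text
t: 0.93
ee_pos: [442.8, 301.1, 230.9]
orientation: [-3.141, -0.0, 2.745]
wrist_force: [0.4, 0.4, 0.7]
finger_gap: 85.6
finger_force: 0.0
t: 1.77
ee_pos: [484.0, 252.3, 230.7]
orientation: [-3.141, -0.0, 2.042]
wrist_force: [-0.0, -0.0, -0.0]
finger_gap: 85.6
finger_force: 0.0
t: 2.27
ee_pos: [484.2, 252.3, 230.9]
orientation: [-3.141, 0.0, 1.717]
wrist_force: [-0.6, 0.4, -0.0]
finger_gap: 85.5
finger_force: 0.0
ee [484.2 252.3 230.9] rpy [-3.141  0.     1.717] t 2.2667
shift units [-0.043 -0.012  0.03 ]
turn units [-0.008  0.002  0.061]
```

View pics/w1.png

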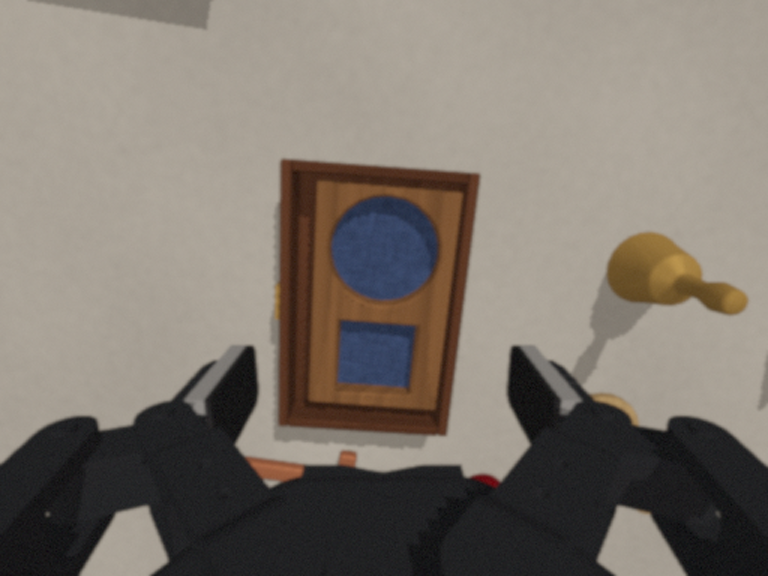

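The wrist view shows the round recess around (385,248), outline clear, with the nest pushed towards the right wall of the chest.

```bash
cat >> h.py <<'E'
def blob(cal,mask,near,z):
    n,l,st,ce=cv2.connectedComponentsWithStats(mask.astype(np.uint8))
    k=1+np.argmin(np.hypot(*(ce[1:]-near).T)+1e3*(st[1:,4]<300))
    cs=cv2.findContours((l==k).astype(np.uint8),cv2.RETR_EXTERNAL,cv2.CHAIN_APPROX_NONE)[0]
    P=cv2.convexHull(max(cs,key=len))[:,0];return P,ray(cal,P,z)
def circ(W):
    (x,y),r=cv2.minEnclosingCircle(W[:,:2].astype(np.float32))
    A=np.c_[2*W[:,:2],np.ones(len(W))];s=np.linalg.lstsq(A,(W[:,:2]**2).sum(1),rcond=None)[0]
    return s[:2].round(1),2*np.sqrt(s[2]+s[0]**2+s[1]**2),(x,y),2*r
E
python3 - <<'E'
from h import *
d=np.load("rec.npz");c={"camera_matrix":d["K"],"R":d["R"],"t":d["t"]};im=d["im"].astype(int)
m=im[:,:,2]>im[:,:,0]+8
P,W=blob(c,m,(257,165),34);print(P.min(0),P.max(0));print("rec wrist",circ(W))
ct=ctrl.get_calibration("top");it=ctrl.read_camera("top").astype(int)
g=lambda p,z:ray(c,np.array(p)/1.5,z)
Q=g([(287,160),(478,174),(444,434),(281,424)],42);print("chest",Q.round(1),Q.mean(0))
N=g([(316,180),(463,189),(440,410),(308,402)],36);print("nest",N.round(1),N.mean(0),np.linalg.norm(np.diff(N,axis=0),axis=1))
for A in(Q,N):
    v=A[0]+A[1]-A[2]-A[3];v/=np.linalg.norm(v);print("ydir",v,"round",A.mean(0)+44*v)
E
```

```text
[221 132] [290 199]
rec wrist (array([485.3, 255.1]), np.float64(85.50801840726581), (485.3456726074219, 254.7592315673828), 86.36909484863281)
chest [[402.  314.1  42. ]
 [547.9 325.2  42. ]
 [564.5  95.4  42. ]
 [416.5  84.2  42. ]] [482.72561598 204.70392327  42.        ]
nest [[424.5 302.3  36. ]
 [539.9 312.3  36. ]
 [557.9 115.6  36. ]
 [437.8 106.3  36. ]] [490.01323009 209.11507194  36.        ] [115.86422161 197.55420042 120.39335364]
ydir [-0.06769326  0.99770618  0.        ] round [479.74711252 248.60299521  42.        ]
ydir [-0.07961122  0.99682599  0.        ] round [486.51033631 252.97541548  36.        ]
```

```bash
python3 -m handwheel '[[1,-0.96,-0.1,0,0,0,0],[1,-0.96,-0.1,0,0,0,0],[1,-0.96,-0.1,0,0,0,0],[1,-0.96,-0.1,0,0,0,0],[1,-0.96,-0.1,0,0,0,0],[1,-0.96,-0.1,0,0,0,0],[1,-0.96,-0.1,0,0,0,0],[1,-0.96,-0.1,0,0,0,0],[1,-0.96,-0.1,0,0,0,0],[1,-0.96,-0.1,0,0,0,0]]' >/dev/null
python3 -m handwheel '[[1,-0.96,-0.1,0,0,0,0],[1,-0.96,-0.1,0,0,0,0],[1,-0.96,-0.1,0,0,0,0],[1,-0.96,-0.1,0,0,0,0],[1,-0.96,-0.1,0,0,0,0],[1,0,0,0,0,0,0],[1,0,0,0,0,0,0],[1,0,0,0,0,0,0]]'
python3 - <<'E'
from h import *
im=ctrl.read_camera("wrist");c=ctrl.get_calibration("wrist");np.savez("cl.npz",K=c["camera_matrix"],R=c["R"],t=c["t"],im=im)
cv2.imwrite("pics/w2.png",cv2.resize(im[60:330,110:430,::-1],(800,675),interpolation=cv2.INTER_CUBIC)[:600])
E
```

```text
t: 3.87
ee_pos: [501.8, -181.2, 231.1]
orientation: [-3.141, -0.001, 1.715]
wrist_force: [-0.4, 0.5, 0.1]
finger_gap: 85.6
finger_force: 0.0
```

View pics/w2.png

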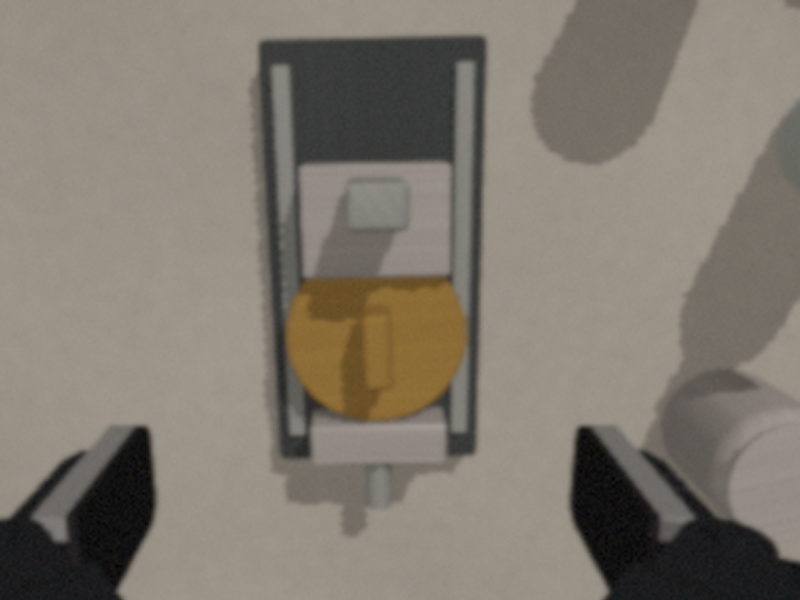

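```bash
python3 - <<'E'
from h import *
d=np.load("cl.npz");c={"camera_matrix":d["K"],"R":d["R"],"t":d["t"]}
g=lambda p,z:ray(c,np.array(p)/2.5+[110,60],z)
n=lambda A:np.linalg.norm(np.diff(A,axis=0),axis=1).round(1)
P=g([(347,179),(409,180),(409,230),(348,228)],92);print("post",P.mean(0),n(P))
B=g([(365,312),(388,312),(392,388),(368,388)],70);v=B[0]+B[1]-B[2]-B[3];print("bar",B.mean(0),n(B),"yaw",np.arctan2(-v[0],v[1]))
D=g([(262,41),(485,38),(474,454),(283,457)],20);v=D[0]+D[1]-D[2]-D[3];print("base",D.mean(0),n(D),"yaw",np.arctan2(-v[0],v[1]))
im=cv2.cvtColor(d["im"],cv2.COLOR_RGB2HSV)
m=(im[:,:,1]>120)&(im[:,:,0]<30)
Q,W=blob(c,m,(260,195),44);W=W[W[:,1]<W[:,1].mean()];print("case",circ(W),len(W))
togo([P.mean(0)[0],P.mean(0)[1],64],1.712)
E
```

```text
post [ 502.89311296 -141.63889484   92.        ] [24.6 19.9 24.7]
bar [ 513.75464231 -209.27252656   70.        ] [10.4 36.5 11.1] yaw 0.19520797774754525
base [ 509.2433705  -178.87015649   20.        ] [105.7 215.8 106.1] yaw 0.1623985082291085
case (array([ 512.8, -210.8]), np.float64(87.36927810385029), (513.8187866210938, -224.0186767578125), 82.46293640136719) 16
ee [ 501.9 -180.8  231.2] rpy [-3.141e+00 -1.000e-03  1.716e+00] t 3.9167
shift units [1.282 0.222 5.574]
turn units [-0.001 -0.006  0.047]
```

The post top is at crop (378,203), the bar at (378,350) is nearly aligned with the clamp, and sizes check out (25x20 mm, 36 mm).

```bash
python3 -m handwheel '[[1,0.64,0.11,0,0,0,0],[1,0.64,0.11,0,0,0,0],[1,0,0,0.93,0,0,0],[1,0,0,0.93,0,0,0],[1,0,0,0.93,0,0,0],[1,0,0,0.93,0,0,0],[1,0,0,0.93,0,0,0],[1,0,0,0.93,0,0,0],[1,0,0,0,0,0,0],[1,0,0,0,0,0,0]]' 40
python3 -m handwheel '[[-0.3,0,0,0,0,0,0],[-0.6,0,0,0,0,0,0],[-0.6,0,0,0,0,0,0],[-0.6,0,0,0,0,0,0],[-0.6,0,0,0,0,0,0],[-0.6,0,0,0,0,0,0],[-0.6,0,0,0,0,0,0],[-0.6,0,0,0,0,0,0]]' 40
```

```text
t: 4.75
ee_pos: [501.5, -140.9, 62.7]
orientation: [-3.138, -0.002, 1.717]
wrist_force: [-0.3, 0.8, 0.7]
finger_gap: 85.2
finger_force: 0.0
t: 5.42
ee_pos: [502.2, -143.2, 65.3]
orientation: [-3.14, 0.001, 1.715]
wrist_force: [-10.9, -0.6, 13.8]
finger_gap: 25.3
finger_force: 41.0
```

```bash
python3 -m handwheel '[[-0.6,0.25,0,0,0,0,0],[-0.6,0.25,0,0,0,0,0],[-0.6,0.25,0,0,0,0,0],[-0.6,0.25,0,0,0,0,0],[-0.6,0.25,0,0,0,0,0],[-0.6,0.25,0,0,0,0,0],[-0.6,0.05,0,0,0,0,0],[-0.6,0,0,0,0,0,0],[-0.6,0,0,0,0,0,0]]'
```

```text
t: 6.17
ee_pos: [494.6, -97.4, 65.2]
orientation: [-3.138, 0.001, 1.716]
wrist_force: [-16.9, -1.3, 17.7]
finger_gap: 25.2
finger_force: 42.0
```

```bash
python3 -m handwheel '[[0.5,0,0,0,0,0,0],[0.5,0,0,0,0,0,0],[0.5,0,0,0,0,0,0],[0.5,0,0,0,0,0,0],[0.5,0,0,-0.75,0,0,0],[0.5,0,0,-0.75,0,0,0],[0.5,0,0,-0.75,0,0,0],[0.5,0,0,-0.75,0,0,0]]' 
python3 -m handwheel '[[0.5,-0.9,0,0,0,0,0],[0.5,-0.9,0,0,0,0,0],[0.5,-0.9,0.05,0,0,0,0],[0.5,-0.9,0,0,0,0,0],[0.5,0,0,0,0,0,0],[0.5,0,0,0,0,0,0],[0.5,0,0,0,0,0,0]]' 
python3 - <<'E'
from h import *
togo([513.3,-212,155],1.74)
im=ctrl.read_camera("wrist");c=ctrl.get_calibration("wrist");np.savez("cl2.npz",K=c["camera_matrix"],R=c["R"],t=c["t"],im=im)
cv2.imwrite("pics/w3.png",cv2.resize(im[60:300,110:430,::-1],(800,600),interpolation=cv2.INTER_CUBIC))
E
```

```text
t: 6.83
ee_pos: [496.1, -96.5, 154.7]
orientation: [-3.141, -0.0, 1.715]
wrist_force: [0.4, -0.5, 0.3]
finger_gap: 63.9
finger_force: 0.0
t: 7.42
ee_pos: [513.1, -202.8, 153.5]
orientation: [-3.141, -0.001, 1.715]
wrist_force: [-0.1, -0.0, 0.3]
finger_gap: 64.4
finger_force: 0.0
ee [ 513.1 -202.8  153.5] rpy [-3.141e+00 -1.000e-03  1.715e+00] t 7.4167
shift units [-0.303 -0.037 -0.049]
turn units [-0.005 -0.01  -0.291]
```

View pics/w3.png

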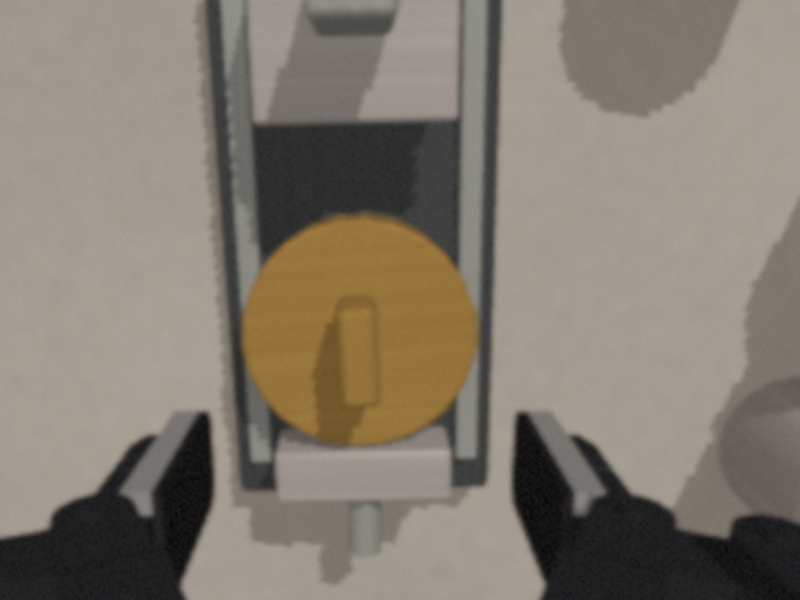

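The jaw is well clear of the case; disc centre at crop (360,328), and the bar top corners are (339,309),(373,309),(380,404),(343,405).

```bash
python3 - <<'E'
from h import *
d=np.load("cl2.npz");c={"camera_matrix":d["K"],"R":d["R"],"t":d["t"]}
g=lambda p,z:ray(c,np.array(p)/2.5+[110,60],z)
B=g([(339,309),(373,309),(380,404),(343,405)],70);v=B[0]+B[1]-B[2]-B[3];yw=np.arctan2(-v[0],v[1]);print("bar",B.mean(0),np.linalg.norm(np.diff(B,axis=0),axis=1),"yaw",yw)
im=cv2.cvtColor(d["im"],cv2.COLOR_RGB2HSV)
m=(im[:,:,1]>120)&(im[:,:,0]<30)
Q,W=blob(c,m,(254,191),44);print("case",circ(W),len(W))
togo([B.mean(0)[0],B.mean(0)[1],48],yw+np.pi/2)
E
```

```text
bar [ 513.10112909 -210.04644208   70.        ] [11.37203884 34.15620932 12.85783591] yaw 0.19784935399447612
case (array([ 512.5, -209.7]), np.float64(88.94093972693533), (512.2972412109375, -209.41123962402344), 90.66031646728516) 38
ee [ 513.1 -202.4  153.6] rpy [-3.141e+00 -1.000e-03  1.715e+00] t 7.4667
shift units [-0.254 -0.035  3.52 ]
turn units [-0.004 -0.009 -0.611]
```

```bash
python3 -m handwheel '[[0.4,-0.25,-0.035,0,0,0,-0.6],[0.2,0,0,0.88,0,0,0],[0.2,0,0,0.88,0,0,0],[0.2,0,0,0.88,0,0,0],[0.2,0,0,0.86,0,0,0],[0.2,0,0,0,0,0,0],[0.2,0,0,0,0,0,0]]' 60
python3 -m handwheel '[[-0.4,0,0,0,0,0,0],[-0.8,0,0,0,0,0,0],[-0.9,0,0,0,0,0,0],[-0.9,0,0,0,0,0,0],[-0.9,0,0,0,0,0,0],[-0.9,0,0,0,0,0,0],[-0.9,0,0,0,0,0,0],[-0.9,0,0,0,0,0,0]]' 60
```

```text
t: 8.05
ee_pos: [511.9, -209.1, 47.6]
orientation: [-3.139, -0.003, 1.769]
wrist_force: [0.5, -0.1, -0.5]
finger_gap: 50.7
finger_force: 0.0
t: 8.72
ee_pos: [514.9, -211.5, 51.4]
orientation: [3.139, 0.002, 1.767]
wrist_force: [-1.0, 2.1, 7.6]
finger_gap: 12.7
finger_force: 60.5
```

```bash
python3 -m handwheel '[[-0.9,0,0,-0.2,0,0,0],[-0.9,0,0,-0.3,0,0,0],[-0.9,0,0,-0.4,0,0,0],[-0.9,0,0,-0.6,0,0,0],[-0.9,0,0,-0.6,0,0,0],[-0.9,0,0,-0.6,0,0,0],[-0.9,0,0,-0.6,0,0,0],[-0.9,0,0,-0.6,0,0,0],[-0.9,0,0,0,0,0,0],[-0.9,0,0,0,0,0,0]]'
python3 - <<'E'
from h import *
togo([485.5,254,170],1.767)
im=ctrl.read_camera("wrist")
cv2.imwrite("pics/w4.png",im[:,:,::-1])
E
```

```text
t: 9.55
ee_pos: [514.3, -211.3, 167.8]
orientation: [3.139, 0.002, 1.767]
wrist_force: [0.2, 0.4, -3.5]
finger_gap: 12.2
finger_force: 59.1
ee [ 514.3 -211.3  167.8] rpy [3.139e+00 2.000e-03 1.767e+00] t 9.55
shift units [15.4    2.088 -0.104]
turn units [0.032 0.026 0.004]
```

View pics/w4.png

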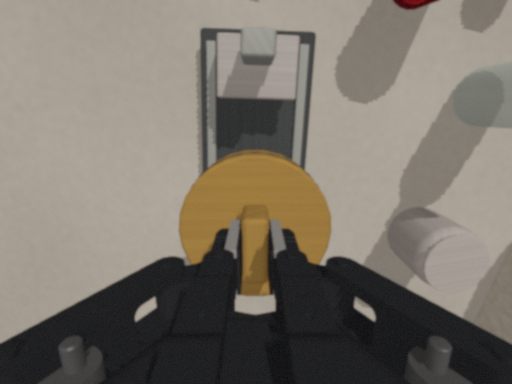

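The case hangs level in the grip, with the bar between the pads and the disc about (180..331) px wide around column 255. Next I carry it towards the chest and look at the recess from close by.

```bash
python3 -m handwheel '[[-0.9,0.5,0.07,0,0,0,0],[-0.9,0.95,0.13,0,0,0,0],[-0.9,0.95,0.13,0,0,0,0],[-0.9,0.95,0.13,0,0,0,0],[-0.9,0.95,0.13,0,0,0,0],[-0.9,0.95,0.13,0,0,0,0],[-0.9,0.95,0.13,0,0,0,0],[-0.9,0.95,0.13,0,0,0,0],[-0.9,0.95,0.13,0,0,0,0],[-0.9,0.95,0.13,0,0,0,0]]' >/dev/null
python3 -m handwheel '[[-0.9,0.95,0.13,0,0,0,0],[-0.9,0.95,0.13,0,0,0,0],[-0.9,0.6,0.13,0,0,0,0],[-0.9,0.3,0.1,0,0,0,0],[-0.9,0,0,0,0,0,0],[-0.9,0,0,0,0,0,0],[-0.9,0,0,0,0,0,0]]'
python3 - <<'E'
from h import *
im=ctrl.read_camera("wrist");c=ctrl.get_calibration("wrist");np.savez("r2.npz",K=c["camera_matrix"],R=c["R"],t=c["t"],im=im,ee=ctrl.sense()["ee_pos"])
cv2.imwrite("pics/w5.png",cv2.resize(im[0:240,100:420,::-1],(800,600),interpolation=cv2.INTER_CUBIC))
E
```

```text
t: 11.02
ee_pos: [494.3, 147.2, 165.1]
orientation: [-3.14, 0.0, 1.767]
wrist_force: [0.5, -0.7, -3.9]
finger_gap: 12.7
finger_force: 59.0
```

View pics/w5.png

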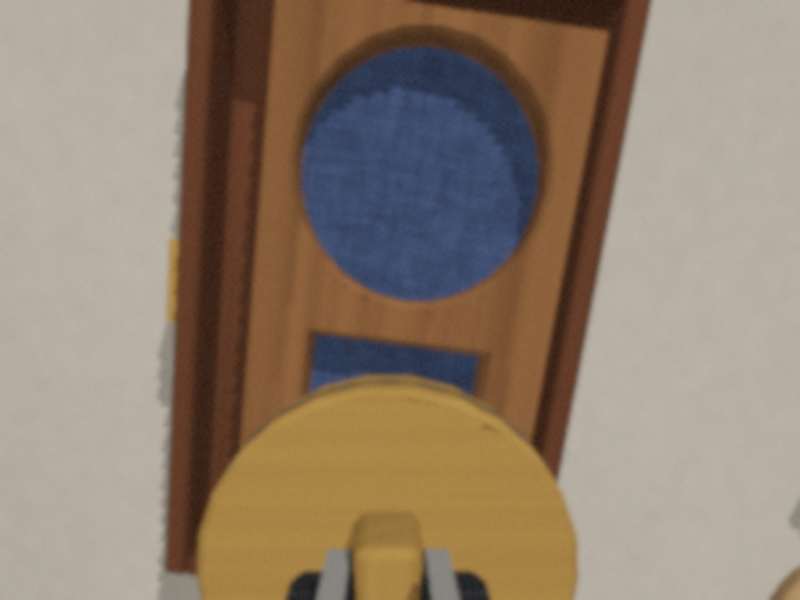

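The whole round recess is visible: blue floor spans crop x 299–541, y 45–302, mouth bevel ring outside it. The case disc at the bottom is centred around column 388.

```bash
cat > fit.py <<'E'
from h import *
from scipy.optimize import minimize
a=np.linspace(0,2*np.pi,90)
S=4
def disc(c,x,y,z,r):
    p=proj(c,np.c_[x+r*np.cos(a),y+r*np.sin(a),0*a+z]);m=np.zeros((384*S,512*S),np.uint8)
    cv2.fillPoly(m,[np.round((p+.5)*S*16).astype(np.int32)],1,shift=4);return m
def up(m): return (cv2.resize(m.astype(np.float32),None,fx=S,fy=S,interpolation=cv2.INTER_LINEAR)>.5).astype(np.uint8)
def fit(c,m,f,x0,roi):
    M=up(m);r=tuple(slice(i*S,j*S) for i,j in roi)
    e=lambda p:float((M[r]!=f(c,*p)[r]).sum())
    q=minimize(e,x0,method="Nelder-Mead",options=dict(initial_simplex=np.vstack([x0,np.add(x0,np.eye(len(x0))*6)])))
    return q.x.round(2),e(q.x)/M[r].sum()
rec=lambda c,x,y:disc(c,x,y,20,46)&disc(c,x,y,34,46)&disc(c,x,y,36,48)
def load(n):
    d=np.load(n);return {"camera_matrix":d["K"],"R":d["R"],"t":d["t"]},d["im"].astype(int),d
if __name__=="__main__":
    for n,roi in(("r2.npz",((0,125),(200,340))),("rec.npz",((120,206),(210,300)))):
        c,im,d=load(n);print(n,fit(c,im[:,:,2]>im[:,:,0]+5,rec,[486.,253.],roi))
    c,im,d=load("r2.npz");h=cv2.cvtColor(d["im"],cv2.COLOR_RGB2HSV);ee=d["ee"];print(ee)
    m=(h[:,:,1]>110)&(h[:,:,0]<25)&(h[:,:,2]>125)
    cv2.imwrite("m.png",m*255)
    for z in(ee[2]-7.4,ee[2]-4):
        print("case",z,fit(c,m,lambda c,x,y:disc(c,x,y,z,45)|disc(c,x,y,z-22,45),[ee[0],ee[1]],((165,225),(165,345))))
E
python3 fit.py
```

```text
r2.npz (array([485.84, 251.7 ]), np.float64(0.04536144780579525))
rec.npz (array([486.03, 252.04]), np.float64(0.055665172898133906))
[494.49358031 147.00754004 165.35373939]
case 157.9537393863948 (array([494.44, 146.89]), np.float64(0.05168701786721537))
case 161.3537393863948 (array([494.4 , 146.59]), np.float64(0.05912308437869916))[ WARN:0@0.668] global loadsave.cpp:1063 imwrite_ Unsupported depth image for selected encoder is fallbacked to CV_8U.
```

```bash
python3 -m handwheel '[[-0.9,0.87,0.1,0,0,0,0],[-0.9,0.87,0.1,0,0,0,0],[-0.9,0.87,0.1,0,0,0,0],[-0.9,0.87,0.1,0,0,0,0],[-0.9,0,0,0.6,0,0,0],[-0.9,0,0,0.8,0,0,0],[-0.9,0,0,0.8,0,0,0],[-0.9,0,0,0.7,0,0,0],[-0.9,0,0,0,0,0,0],[-0.9,0,0,0,0,0,0]]'
python3 -m handwheel '[[-0.9,0,0,0,0,0,0],[-0.9,0,0,0,0,0,0]]'
python3 - <<'E'
from h import *
for i in range(3): togo([485.9,252,72],1.767);ctrl.read_camera("wrist")
E
```

```text
t: 11.9
ee_pos: [485.1, 251.3, 77.7]
orientation: [-3.138, 0.001, 1.766]
wrist_force: [1.3, -0.4, -3.1]
finger_gap: 12.6
finger_force: 59.1
t: 12.07
ee_pos: [487.8, 252.9, 81.1]
orientation: [3.138, -0.001, 1.767]
wrist_force: [-0.1, -0.3, -5.0]
finger_gap: 12.6
finger_force: 59.1
ee [487.8 252.9  81.1] rpy [ 3.138e+00 -1.000e-03  1.767e+00] t 12.0667
shift units [-0.017 -0.069  0.305]
turn units [ 0.039 -0.007 -0.003]
ee [487.8 253.   81.1] rpy [ 3.138e+00 -1.000e-03  1.767e+00] t 12.1167
shift units [-0.021 -0.068  0.304]
turn units [ 0.04  -0.007 -0.002]
ee [487.5 253.   80.9] rpy [ 3.138e+00 -1.000e-03  1.767e+00] t 12.1667
shift units [-0.023 -0.061  0.296]
turn units [ 0.037 -0.007  0.001]
```

```bash
python3 -m handwheel '[[-0.9,-0.03,-0.06,0.15,0,0,0],[-0.9,0,0,0.15,0,0,0],[-0.9,0,0,0.06,0,0,0],[-0.9,0,0,0,0,0,0],[-0.9,0,0,0,0,0,0]]'
python3 -m handwheel '[[-0.9,0,0,0.06,0,0,0],[-0.9,0,0,0.06,0,0,0],[-0.9,0,0,0.06,0,0,0],[-0.9,0,0,0.03,0,0,0],[-0.9,0,0,0,0,0,0],[-0.9,0,0,0,0,0,0]]'
```

```text
t: 12.63
ee_pos: [484.2, 251.4, 67.6]
orientation: [-3.141, 0.0, 1.767]
wrist_force: [0.3, -0.2, -3.5]
finger_gap: 12.5
finger_force: 59.2
t: 13.13
ee_pos: [484.9, 251.7, 61.9]
orientation: [3.141, -0.0, 1.767]
wrist_force: [2.6, 1.8, -4.4]
finger_gap: 12.3
finger_force: 59.1
```

```bash
python3 -m handwheel '[[-0.9,0,0,0.06,0,0,0],[-0.9,0,0,0.06,0,0,0],[-0.9,0,0,0.06,0,0,0],[-0.9,0,0,0.03,0,0,0],[-0.9,0,0,0,0,0,0],[-0.9,0,0,0,0,0,0]]'
```

```text
t: 13.63
ee_pos: [484.9, 251.6, 55.6]
orientation: [3.141, -0.0, 1.767]
wrist_force: [4.6, 3.1, -2.2]
finger_gap: 12.3
finger_force: 59.3
```

```bash
python3 -m handwheel '[[-0.9,0,0,0.05,0,0,0],[-0.9,0,0,0.05,0,0,0],[-0.9,0,0,0.03,0,0,0],[-0.9,0,0,0,0,0,0],[-0.9,0,0,0,0,0,0]]'
```

```text
t: 14.05
ee_pos: [485.0, 251.7, 51.8]
orientation: [3.141, -0.0, 1.767]
wrist_force: [5.0, 3.3, -2.2]
finger_gap: 12.7
finger_force: 59.4
```

```bash
python3 -m handwheel '[[-0.9,0,0,0.03,0,0,0],[-0.9,0,0,0.03,0,0,0],[-0.9,0,0,0,0,0,0],[-0.9,0,0,0,0,0,0]]'
```

```text
t: 14.38
ee_pos: [485.0, 251.8, 51.3]
orientation: [3.141, -0.0, 1.768]
wrist_force: [-1.6, 0.7, 11.3]
finger_gap: 12.9
finger_force: 61.3
```

The case bottoms out at exactly the clamp-rest height (TCP 51.3 vs 51.4, upward 11 N), so I release.

```bash
python3 -m handwheel '[[-0.6,0,0,0,0,0,0],[-0.3,0,0,0,0,0,0],[0,0,0,0,0,0,0],[0.1,0,0,0,0,0,0],[0.1,0,0,0,0,0,0],[0.1,0,0,-0.3,0,0,0],[0.1,0,0,-0.6,0,0,0],[0.1,0,0,-0.9,0,0,0],[0.1,0,0,-0.9,0,0,0],[0.1,0,0,-0.9,0,0,0]]'
python3 -m handwheel '[[0.1,-0.9,0,-0.5,0,0,0],[0.1,-0.9,0,-0.5,0,0,0],[0.1,0,0,0,0,0,0],[0.1,0,0,0,0,0,0]]'
python3 - <<'E'
from fit import *
im=ctrl.read_camera("wrist");c=ctrl.get_calibration("wrist");ti=ctrl.read_camera("top")
big=lambda a:cv2.resize(a,(400,300),interpolation=cv2.INTER_CUBIC)
cv2.imwrite("pics/w6.png",np.hstack([big(im[20:260,100:420,::-1]),big(ti[130:310,120:400,::-1])]))
h=cv2.cvtColor(im,cv2.COLOR_RGB2HSV);m=(h[:,:,1]>110)&(h[:,:,0]<25)&(h[:,:,2]>125)
E
```

```text
t: 15.22
ee_pos: [484.2, 251.3, 159.4]
orientation: [-3.141, 0.0, 1.767]
wrist_force: [1.4, 0.4, -0.0]
finger_gap: 47.0
finger_force: 0.0
t: 15.55
ee_pos: [496.2, 197.8, 189.7]
orientation: [3.139, -0.0, 1.765]
wrist_force: [-0.2, -0.1, -0.8]
finger_gap: 46.8
finger_force: 0.0
```

View pics/w6.png

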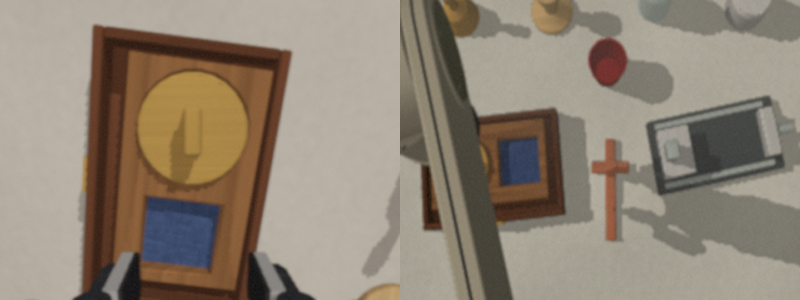

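The case sits centred and level in the round recess (crop (193,127)). The jaw remains open, and the cross and other bystanders visible in the view have not moved.

```bash
python3 -c "
from bench import ctrl
print(ctrl.close_job())"
```

```text
the job is handed in; nothing more can be done
None
```

The job is handed in: I slid the clamp jaw about 46 mm open and left it there, then lowered the case into the round recess of the nest until it bottomed at the right height, and released it; nothing else I could see had moved.

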